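# Press the bushing home with the ratchet clamp, then free it

## Task

The steel bushing stands part-way out of the aluminium carrier in the bench clamp: pump the clamp's trigger until the jaw has pressed the bushing fully home, its flange flat on the carrier, and ease off as soon as the trigger firms up so that it is not over-pressed. Then push the release pad and hold it down until the jaw has run all the way back open. Work only the trigger and the release: do not push jaw, bushing or carrier by hand, and leave the other things on the bench alone.

Things in the scene. Friction and masses are not known exactly. Their poses are not given: they have to be found in the camera images.
- clamp: Bench-mounted bar clamp, black and dark steel, on a board 430 x 170 x 15 mm. Origin: on the bench under the trigger's pivot. x: along the bar, the way the trigger is pulled and the jaw presses. Housing x -30..100 mm, y +-25, top z 79; fixed hand grip x 53..75 mm, 30 wide, top z 148; anvil, jaw and carrier below z 100 mm. From -x to +x: jaw, bushing, carrier, anvil, trigger, grip, release.
- trigger_bar (a point): Centre of the trigger's cross bar, a level black round bar 16 mm thick, 44 mm long along y, on a stem 14 x 10 mm; at rest z 140 mm, 23 mm to -x of the clamp's origin. Push it to +x towards the grip: it swings about a pivot 127 mm below, 45 mm from stop to stop. The first quarter is idle; a full push gives 8 mm of jaw (two clicks of 4 mm). A spring returns it; let it fully out between pumps.
- trigger (a joint): Trigger angle, rad: 0 fully out (rest), 0.36 fully pulled (hard stop). Force at the cross bar: 3 to 11 N idle (growing along the push), 12 to 16 N while the bushing slides in, then rising 2 to 3 N per mm of push once the bushing is home. Over 24 N on it with the bushing home over-presses the bushing; 17 to 20 N there is enough.
- release_pad (a point): Centre of the top of the release pad, a ribbed black plate 28 x 28 mm beyond the hand grip, 137 mm to +x of the clamp's origin, z 88 mm. Pushed down 7 to 10 mm (5 to 8 N; hard stop at 10 mm) it lifts the holding pawl: the jaw runs back by its own spring in 1 to 1.5 s, only while the pad is held down and the trigger is fully out. The pad springs up when let go.
- release (a joint): Release angle, rad: about 0 at rest (flicks up to 0.1 as the ratchet clicks), above 0.13 the jaw is free, 0.19 fully down.
- jaw: Moving jaw at the end of the toothed bar, with a black rubber pad 36 x 38 mm. Origin: centre of the pad's pressing face, z 77 mm; at the clamp's x -150 mm when all the way back (open), at the start 0 to 26 mm advanced towards the carrier. The ratchet keeps it from going back.
- carrier: Aluminium block 40 x 44 x 40 mm with two small ears, on the clamp's cradle. Origin: its centre, z 77 mm. It starts 0 to 7 mm short of the anvil (centre at the clamp's x -70 mm when against it) and slides up to the anvil (4 N) before the bushing moves in.
- bushing: Steel bushing, 22 mm in diameter, with a flange 30 mm in diameter and 3 mm thick, part-way in the carrier's bore on the side of the moving jaw. Origin: centre of the flange's outer face. Home when the flange lies on the carrier, i.e. the origin is 23 mm from the carrier's centre along x; it starts 12 to 20 mm further out and needs 24 N from the jaw to slide.
- spare_bushing_mid (a point): Bystander: steel sleeve, 30 mm across, 30 mm high, standing on the clamp's board; its centre.
- big_nut_mid (a point): Bystander: dark round nut blank 32 mm across, 12 mm high, on the clamp's board; its centre.
- screwdriver: Bystander: screwdriver lying on the bench.
- wrench: Bystander: wrench lying on the bench.
- spray_can_mid (a point): Bystander: spray can, 66 mm across, 190 mm high; its centre.
- screw_jar_mid (a point): Bystander: jar, 64 mm across, 80 mm high; its centre.
- grease_tin_mid (a point): Bystander: open tin, 80 mm across, 45 mm high; its centre.

How it is judged (in metres and radians):
On the way, in this order (a step that is already met when the one before it is completed fails the run):
1. the jaw has pressed the bushing home in the carrier (x of bushing in the frame of carrier above -0.0242 m), for 0.1 s.
2. the release has let the jaw run all the way back (x of jaw in the frame of clamp below -0.146 m), for 0.2 s.
At the end, for the whole second after the job is handed in: The bushing is home (flange within 1.2 mm of the carrier), the jaw is at rest within 4 mm of fully open, and trigger and release have sprung back to rest (x of bushing in the frame of carrier above -0.0242 m and x of jaw in the frame of clamp below -0.146 m and value of joint trigger below 0.04 rad and value of joint release below 0.08 rad and linear speed of jaw below 0.01 m/s); the robot touches nothing.
It fails at once if the jaw over-presses the bushing: more than 65 N between them (contact force between jaw and bushing above 65 N).
It fails at once if jaw, bushing or carrier is pushed by the robot itself (more than 3 N) (contact force between any of the fingers, the arm and jaw above 3 N or contact force between any of the fingers, the arm and bushing above 3 N or contact force between any of the fingers, the arm and carrier above 3 N).
It fails at once if a bystander is shifted by more than 25 mm (distance of any of spare_bushing_mid, big_nut_mid, screwdriver, wrench, spray_can_mid, screw_jar_mid, grease_tin_mid from where it was at the start of the episode above 0.025 m).
It also fails if it takes over 64 s, if anything falls off the work surface, if the arm or the gripper's body presses on something with over 40 N, if the wrist force passes 120 N, or if a joint passes its speed limit or range.

## Robot

A 6-joint arm with a two-finger parallel gripper is mounted at the origin on the work surface. World frame = base frame: x ahead of the robot, y to its left, z up, the work surface at z = 0. Lengths are in m, angles in degrees, forces in N, time in s.
With the tool pointing down it reaches from about 0.4 to 0.825 m from the base axis. Payload 7 kg.
Tool frame: the origin (TCP) lies on the mounting face of the last link; the fingertips stand 178 mm ahead of it and the grasp point (between the pads) lies 159 mm ahead of it (ctrl.tip_extent is the distance from the TCP to the fingertips, in m); z points along the fingers, y is the direction in which the jaws open and shut (so a half turn about z gives the same grasp; the last joint's range is limited). The gripper opens to 88 mm and grips with 3 to 60 N. Pads are 19 mm wide; open, the fingers measure 130 mm over their backs; the gripper's body (78 mm by 193 mm) begins 47 mm behind the grasp point.
Start: joints at [89.788, 20.546, 0.682, 0, -70.136, -16.507], TCP at [0.194, 0.646, 0.405] pointing down, gripper open.
Joint ranges: [-176.03, 176.03], [-82.01, 121.73], [-58.28, 71.71], [-173.87, 95.51], [-174.79, -0.11], [-173.66, 173.66]. Speed limits (degrees/s): [136.94, 136.94, 172.46, 180, 180, 180].

## Interface

Orientations are given as [roll, pitch, yaw] about the fixed x, y, z axes, in that order (R = Rz(yaw) Ry(pitch) Rx(roll)).
In Python, from plant import ctrl gives the robot as it stands. The module is installed in compiled form; this text tells all that it offers.
- The arm moves only by the tool carry_out, never from a script. Its argument "moves" is text: rows parted by semicolons, each of 7 numbers parted by spaces: the finger opening in m, from 0 to 0.0876, then the shift along the tool's x, y, z in m, then the turn, a rotation vector about the tool's x, y, z in rad. A call has 1 to 20 rows; each row is the pose to reach, as a shift and turn from the pose commanded when the call began, along the tool's axes at that moment; what a row does not reach only later rows make up. A row lasts 1/10 s, in which the tool goes at most 50 mm and 8.59 degrees, less where a joint would pass 70% of its speed; a pose out of reach is approached as far as the arm can. A call with a gripper value outside its range is refused whole. The fingers move at their own pace and stop on an object; the grip force is fixed at half the most. Time passes only in rows, so rows that repeat a pose let the fingers close. It gives the time, the measured TCP pose, the force and the opening at its end, in the units of the state.
- ctrl.get_obs(): the state, without advancing time (a new reading comes with each control period).
- ctrl.snapshot(name): name is "side" or "top"; returns a dict with "image" (480x640x3 uint8, red, green, blue), "K" (3x3 intrinsics, pixels), "R" (3x3) and "t" (3): a world point X has camera coordinates R X + t. Camera axes: x right, y down, z forward; pixel columns grow to the right and rows downward; lengths in m; the calibration is good to about 2 mm. A picture is of the moment at which its call begins. There is no depth.
- ctrl.close_job(): hands the job in, once; it reports no verdict.
Trained networks look in a picture, given as the dict that the camera call returned (one of the last four; its "shot" number tells which), for a name from the list of things; names that differ only in an ending like _2 or _b are one class to them, and where a whole thing is asked for, a point or a joint stands for the part that bears it (a point fixed in the world has none). Each returns a list of dicts, best first, with "confidence" (0 to 1); they miss things now and then, are a little off and sometimes report something else, mostly with a low value. They report only what shows in the picture. A call takes as long as a camera call.
- ctrl.recognise(picture, label): "extent" ([left, top, right, bottom] in pixels, round what is visible of it).
- ctrl.trace(picture, label): "region" (480x640 bool, what is visible of it) and "extent" ([left, top, right, bottom] in pixels, round what is visible of it).
- ctrl.mark_of(picture, label): "at" ([row, column] in pixels: a listed point, or the origin of a listed thing).
The state is a dict: "clock": time; "joint_pos": joint angles; "qvel": joint speeds; "tau": joint torques, N m; "tool_pos": TCP position; "orientation": TCP orientation; "force": force on the tool from outside, world axes, zero at the start; "moment": the same for the moment, N m; "opening": finger opening in m.
Only numpy, scipy, OpenCV 4.12 (cv2) and the standard library are available. Lean on these libraries where they do the work, as an engineer would, in place of code of your own. Each camera call takes 0.05 s, during which the arm holds its last target.

## Working session

There is one attempt and no reset: what is moved stays moved. The work goes in short steps, Python scripts to look and compute and a tool call to move; the robot and the scene stay as the last step left them, time stands still between calls to the robot, and variables do not carry over. Pictures are saved under pics/ and viewed, and the job is handed in when it is done.

Besides the shell and the picture viewer there is one more tool, called after "Emit:" by a JSON object that holds its "api" and its "payload". carry_out: Moves the arm, as the interface text tells. Its arguments: {"type":"object","properties":{"moves":{"type":"string"}},"required":["moves"]}

```bash
mkdir -p pics
cat > h.py <<'E'
import numpy as np, cv2
from plant import ctrl
def ray(s,rc):
    K,R,t=map(np.array,(s["K"],s["R"],s["t"]))
    d=R.T@np.linalg.solve(K,[rc[1],rc[0],1.]); return -R.T@t,d/np.linalg.norm(d)
def atz(s,rc,z):
    c,d=ray(s,rc); return c+d*(z-c[2])/d[2]
def tri(a,ra,b,rb):
    c1,d1=ray(a,ra);c2,d2=ray(b,rb)
    A=np.zeros((3,3));v=np.zeros(3)
    for c,d in((c1,d1),(c2,d2)):
        P=np.eye(3)-np.outer(d,d);A+=P;v+=P@c
    p=np.linalg.solve(A,v)
    return p,np.linalg.norm(np.cross(p-c1,d1))
def proj(s,X):
    p=np.array(s["K"])@(np.array(s["R"])@X+np.array(s["t"]));return p[:2]/p[2]
E
python3 - <<'E'
from h import *
np.set_printoptions(precision=4,suppress=True)
o=ctrl.get_obs();print({k:np.round(v,4) for k,v in o.items()})
S=ctrl.snapshot("side");T=ctrl.snapshot("top")
for n,s in(("side",S),("top",T)): cv2.imwrite(f"pics/{n}0.png",s["image"][:,:,::-1])
for l in["clamp","trigger_bar","release_pad","jaw","carrier","bushing","spare_bushing_mid","spray_can_mid","screw_jar_mid","grease_tin_mid"]:
    a=ctrl.mark_of(S,l);b=ctrl.mark_of(T,l)
    print(l,[(np.round(x["at"]),round(x["confidence"],2)) for x in a[:2]],[(np.round(x["at"]),round(x["confidence"],2)) for x in b[:2]], tri(S,a[0]["at"],T,b[0]["at"]) if a and b else "")
print(S["t"],T["t"])
E
```

```text
{'clock': np.float64(0.0), 'joint_pos': array([ 89.7889,  20.5907,   0.6324,  -0.0212, -70.1344, -16.5073]), 'qvel': array([-0.0734,  0.0058, -0.0266, -0.0005, -0.0088,  0.0692]), 'tau': array([ -0.0012, -58.2718,  29.3079,   6.9976,   0.0069,  -0.0001]), 'tool_pos': array([0.1941, 0.6463, 0.4037]), 'orientation': array([179.9055,  -0.0072, -16.7256]), 'force': array([-0.309 , -0.1076, -0.5699]), 'moment': array([-0.0352,  0.0033,  0.0228]), 'opening': np.float64(0.0876)}
clamp [] [(array([248., 300.]), 0.72)] 
trigger_bar [(array([235., 311.]), 0.49), (array([150., 329.]), 0.4)] [(array([240., 308.]), 0.48)] (array([ 0.537 , -0.0147,  0.1278]), np.float64(0.0001636819766287327))
release_pad [(array([292., 326.]), 0.53)] [(array([273., 249.]), 0.73)] (array([0.4638, 0.1252, 0.0924]), np.float64(0.003327098673145826))
jaw [(array([221., 306.]), 0.75), (array([366., 180.]), 0.28)] [(array([222., 345.]), 0.6)] (array([ 0.5844, -0.1083,  0.0757]), np.float64(0.004091125020739618))
carrier [(array([234., 308.]), 0.73), (array([288., 340.]), 0.16)] [(array([236., 325.]), 0.81), (array([285
[... 275 characters left out ...]
)] [(array([286., 276.]), 0.6), (array([322., 147.]), 0.26)] (array([0.4384, 0.0679, 0.0215]), np.float64(0.0002508310598411866))
spray_can_mid [(array([368., 184.]), 0.98), (array([294., 322.]), 0.69)] [(array([182., 134.]), 0.79), (array([253., 297.]), 0.64)] (array([0.6921, 0.4013, 0.0995]), np.float64(0.0017627556743320509))
screw_jar_mid [(array([150., 327.]), 0.88), (array([255., 285.]), 0.31)] [(array([213., 495.]), 0.59)] (array([ 0.6183, -0.5   ,  0.0287]), np.float64(0.0035547024585262277))
grease_tin_mid [(array([170., 378.]), 0.85)] [(array([286., 477.]), 0.62)] (array([ 0.4326, -0.4386,  0.0319]), np.float64(0.004278126515108303))
[0.4985 0.1881 1.2395] [-0.0322  0.5446  1.1123]
```

Run:
```python
import cv2
for n in("side","top"):
    i=cv2.imread(f"pics/{n}0.png"); c=i[190:320,200:400] if n=="top" else i[190:320,230:430]
    cv2.imwrite(f"pics/{n}0c.png",cv2.resize(c,None,fx=4,fy=4,interpolation=cv2.INTER_CUBIC))
```

```text
(no output)
```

View pics/side0.png

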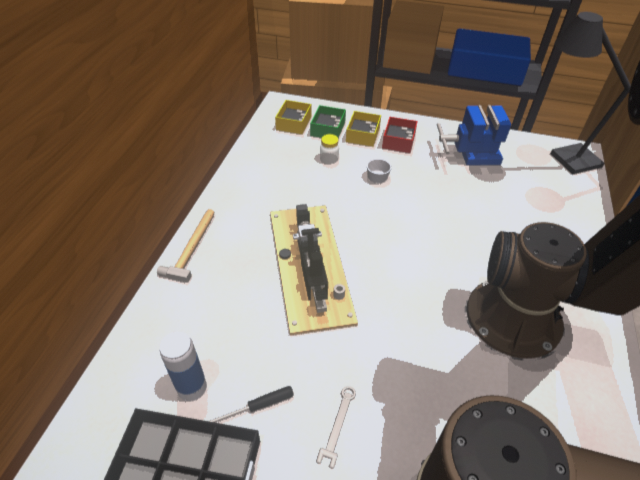

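View pics/top0.png

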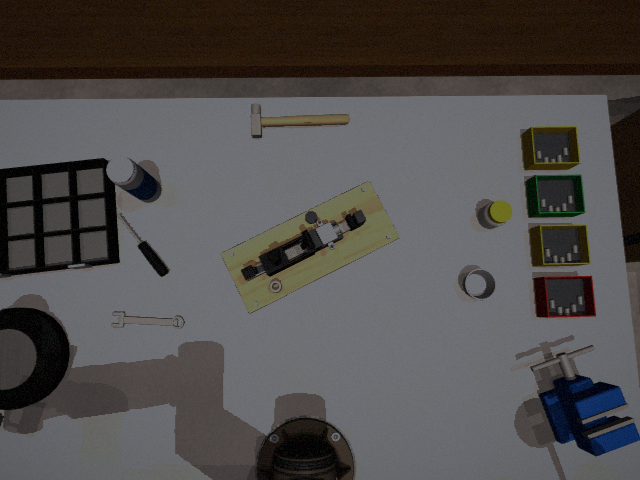

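View pics/side0c.png

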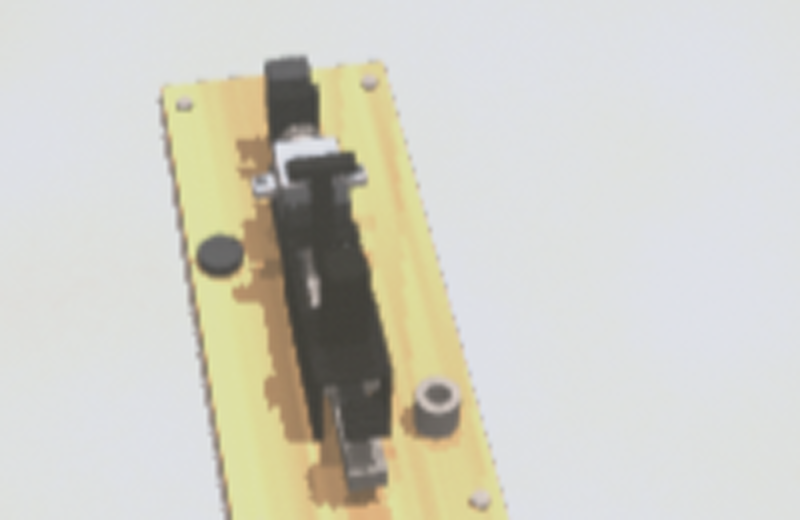

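View pics/top0c.png

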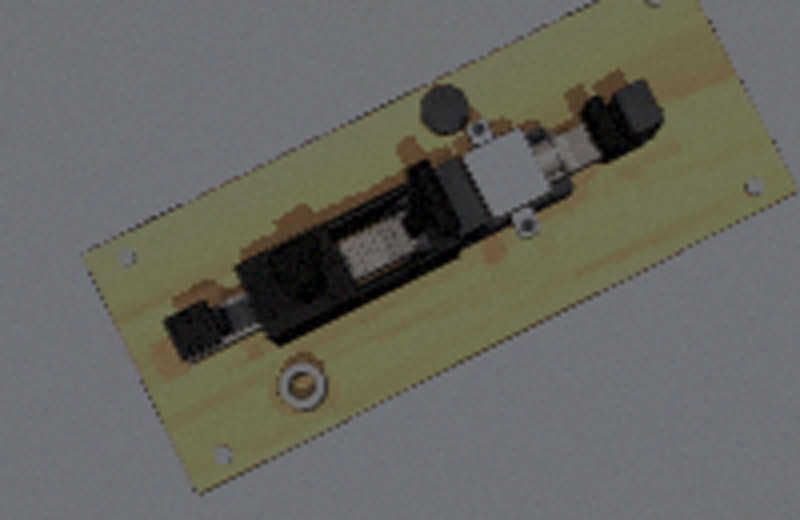

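Run:
```python
from h import *
np.set_printoptions(precision=4,suppress=True)
S=ctrl.snapshot("side");T=ctrl.snapshot("top")
i=cv2.cvtColor(T["image"],cv2.COLOR_RGB2HSV)
m=((i[...,1]>60)&(i[...,0]>15)&(i[...,0]<40)).astype(np.uint8);m[:, :200]=0;m[:,420:]=0;m[:170]=0;m[330:]=0
m=cv2.morphologyEx(m,cv2.MORPH_CLOSE,np.ones((25,25)))
c=max(cv2.findContours(m,0,1)[0],key=cv2.contourArea)
P=np.array([atz(T,p[0][::-1],.015)[:2] for p in c],np.float32)
r=cv2.minAreaRect(P);print("board",r)
bp=cv2.boxPoints(r);print(bp)
L=max((bp[1]-bp[0],bp[2]-bp[1]),key=np.linalg.norm);print("yaw",np.degrees(np.arctan2(L[1],L[0]))%180)
for l,z in(("trigger_bar",.14),("release_pad",.088),("carrier",.077),("jaw",.077),("bushing",.077)):
  for n,s in(("S",S),("T",T)):
    for x in ctrl.mark_of(s,l)[:2]: print(l,n,np.round(x["at"],1),round(x["confidence"],2),atz(s,x["at"],z)[:2])
    for x in ctrl.recognise(s,l)[:1]: print("  ext",np.round(x["extent"]),round(x["confidence"],2))
```

```text
board ((0.5405892133712769, -0.021691054105758667), (0.17064057290554047, 0.4282766878604889), 25.737136840820312)
[[ 0.3707  0.1342]
 [ 0.5567 -0.2516]
 [ 0.7104 -0.1775]
 [ 0.5245  0.2083]]
yaw 115.73714
trigger_bar S [233.3 309.1] 0.58 [ 0.5405 -0.0071]
  ext [305. 232. 318. 259.] 0.79
trigger_bar T [241.3 306.8] 0.55 [ 0.533  -0.0128]
  ext [295. 228. 313. 253.] 0.77
release_pad S [290.7 321.8] 0.54 [0.4717 0.12  ]
release_pad S [232.5 311.7] 0.34 [ 0.5486 -0.0593]
release_pad T [271.8 245.4] 0.64 [0.4697 0.1343]
release_pad T [229.3 338.7] 0.58 [ 0.5683 -0.0904]
  ext [243. 269. 264. 284.] 0.63
carrier S [232.7 309.9] 0.45 [ 0.5559 -0.0673]
  ext [295. 223. 320. 240.] 0.76
carrier T [235.  326.7] 0.85 [ 0.5566 -0.0615]
  ext [314. 222. 341. 250.] 0.61
jaw S [221.4 305.2] 0.88 [ 0.5804 -0.1051]
  ext [300. 204. 327. 308.] 0.97
jaw T [219.6 345.8] 0.56 [ 0.594  -0.1092]
jaw T [212.7 494.9] 0.17 [ 0.6053 -0.4791]
  ext [283. 209. 369. 260.] 0.74
bushing S [221.7 302.5] 0.5 [ 0.5872 -0.1019]
  ext [302. 230. 321. 258.] 0.63
bushing T [226.4 339.3] 0.44 [ 0.5773 -0.0928]
```

```bash
cat > ov.py <<'E'
from h import *
import sys
u=np.array([-.4342,.9008]);v=np.array([-.9008,-.4342]);C=np.array([.5406,-.0217])
def W(o,x,y,z): return np.r_[C+u*(o+x)+v*y,z]
def ov(s,o,f,box):
    x0,y0,x1,y1=box;k=5
    im=cv2.resize(np.clip(s["image"][y0:y1,x0:x1,::-1].astype(float)*1.6,0,255).astype(np.uint8),None,fx=k,fy=k,interpolation=cv2.INTER_CUBIC)
    def pl(ps,c):
        q=np.array([(proj(s,W(o,*p))+.5-[x0,y0])*k for p in ps]).astype(int);cv2.polylines(im,[q],True,c,1)
    B=lambda a,b,w,z:[(a,-w,z),(b,-w,z),(b,w,z),(a,w,z)]
    pl(B(-31,-15,22,140) and [(p[0]/1e3,p[1]/1e3,p[2]/1e3) for p in B(-31,-15,22,140)],(0,0,255))
    for q,c in((B(53,75,15,148),(0,255,0)),(B(123,151,14,88),(255,0,255)),(B(-30,100,25,79),(255,128,0))):
        pl([tuple(np.array(p)/1e3) for p in q],c)
    cv2.imwrite(f,im)
E
python3 - <<'E'
from ov import *
ov(ctrl.snapshot("top"),.03,"pics/t1.png",(230,200,380,300))
ov(ctrl.snapshot("side"),.03,"pics/s1.png",(265,195,375,315))
E
```

```text
(no output)
```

View pics/t1.png

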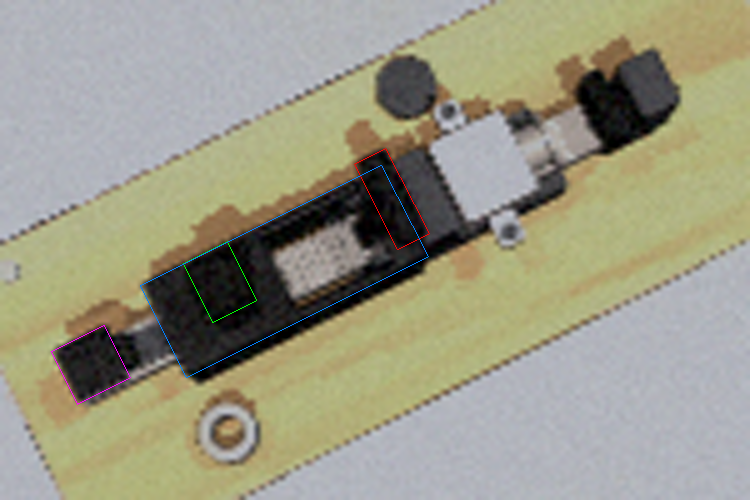

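View pics/s1.png

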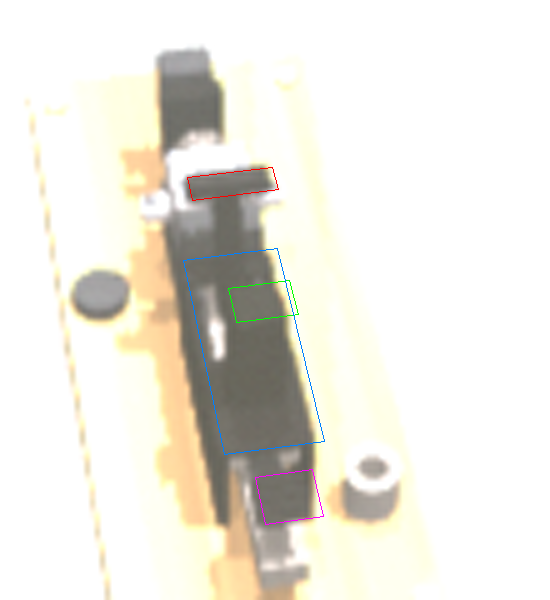

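Emit:
{"api": "carry_out", "payload": {"moves": "0 0.5443 0.5621 0 0 0 0.829;0 0.5443 0.5621 0 0 0 0.829;0 0.5443 0.5621 0 0 0 0.829;0 0.5443 0.5621 0 0 0 0.829;0 0.5443 0.5621 0 0 0 0.829;0 0.5443 0.5621 0 0 0 0.829;0 0.5443 0.5621 0 0 0 0.829;0 0.5443 0.5621 0 0 0 0.829;0 0.5443 0.5621 0 0 0 0.829;0 0.5443 0.5621 0 0 0 0.829;0 0.5443 0.5621 0 0 0 0.829;0 0.5443 0.5621 0 0 0 0.829;0 0.5443 0.5621 0 0 0 0.829;0 0.5443 0.5621 0 0 0 0.829;0 0.5443 0.5621 0 0 0 0.829;0 0.5443 0.5621 0 0 0 0.829;0 0.5443 0.5621 0 0 0 0.829;0 0.5443 0.5621 0 0 0 0.829;0 0.5443 0.5621 0 0 0 0.829;0 0.5443 0.5621 0 0 0 0.829"}}

```text
clock: 4.3
tool_pos: [0.5534, -0.0475, 0.405]
orientation: [-180.0, -0.0, -64.1]
force: [0.1, 0.4, -0.1]
opening: 0.0004
```

Emit:
{"api": "carry_out", "payload": {"moves": "0 0 0 0.05 0 0 0;0 0 0 0.09 0 0 0;0 0 0 0.103 0 0 0;0 0 0 0.103 0 0 0"}}

```text
clock: 4.7
tool_pos: [0.5533, -0.0479, 0.3005]
orientation: [179.8, 0.0, -64.1]
force: [0.7, 0.5, 0.3]
opening: 0.0004
```

Run:
```python
from ov import *
ov(ctrl.snapshot("top"),.03,"pics/t2.png",(230,190,380,300))
ov(ctrl.snapshot("side"),.03,"pics/s2.png",(245,175,375,295))
```

```text
(no output)
```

View pics/s2.png

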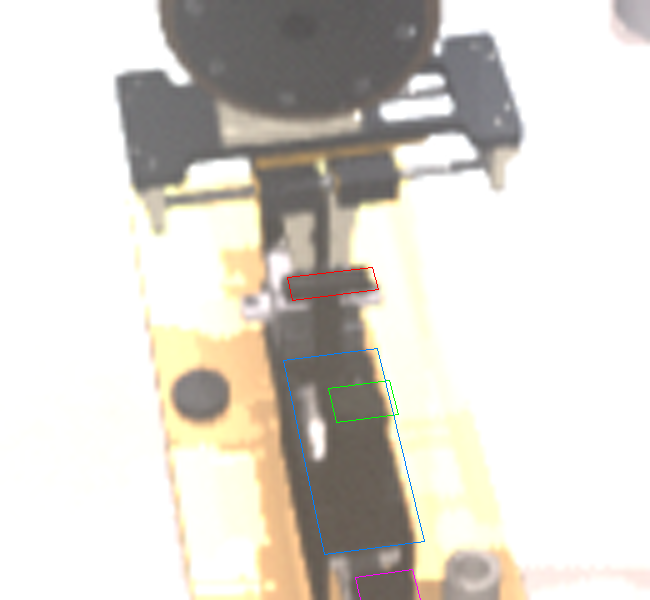

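View pics/t2.png

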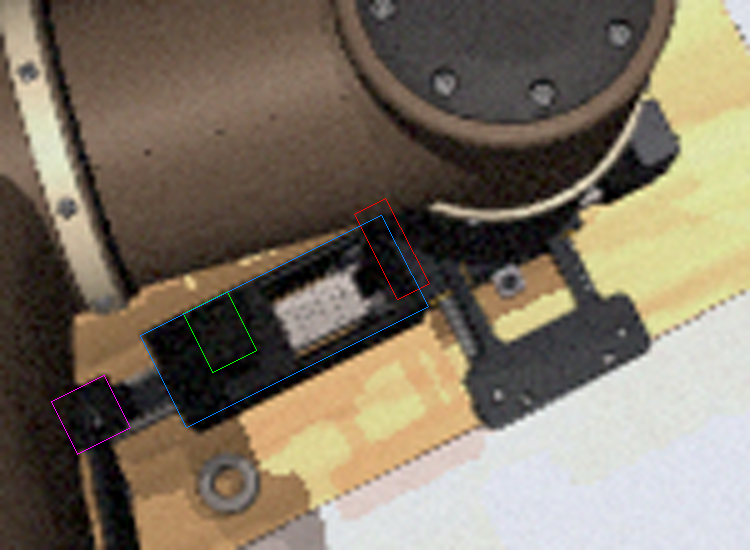

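Emit:
{"api": "carry_out", "payload": {"moves": "0 -0.008 0 0 0 0 0;0 -0.014 0 0 0 0 0;0 -0.018 0 0 0 0 0;0 -0.022 0 0 0 0 0;0 -0.025 0 0 0 0 0;0 -0.025 0 0 0 0 0"}}

```text
clock: 5.4
tool_pos: [0.5433, -0.0258, 0.3025]
orientation: [-179.9, -0.1, -64.2]
force: [2.8, -4.2, 4.7]
opening: 0.0006
```

Emit:
{"api": "carry_out", "payload": {"moves": "0 -0.003 0 0 0 0 0;0 -0.006 0 0 0 0 0;0 -0.009 0 0 0 0 0;0 -0.012 0 0 0 0 0;0 -0.012 0 0 0 0 0"}}

```text
clock: 5.9
tool_pos: [0.5383, -0.0154, 0.3024]
orientation: [-179.9, -0.1, -64.2]
force: [2.6, -6.1, 6.1]
opening: 0.0006
```

Emit:
{"api": "carry_out", "payload": {"moves": "0 -0.003 0 0 0 0 0;0 -0.006 0 0 0 0 0;0 -0.009 0 0 0 0 0;0 -0.012 0 0 0 0 0;0 -0.015 0 0 0 0 0;0 -0.015 0 0 0 0 0"}}

```text
clock: 6.5
tool_pos: [0.5317, -0.0018, 0.3023]
orientation: [-179.9, -0.1, -64.2]
force: [2.8, -5.2, 4.6]
opening: 0.0006
```

Emit:
{"api": "carry_out", "payload": {"moves": "0 -0.003 0 0 0 0 0;0 -0.006 0 0 0 0 0;0 -0.009 0 0 0 0 0;0 -0.009 0 0 0 0 0"}}

```text
clock: 6.9
tool_pos: [0.5278, 0.0064, 0.3018]
orientation: [-179.9, -0.1, -64.2]
force: [5.4, -5.7, 0.5]
opening: 0.0003
```

Run:
```python
from ov import *
S=ctrl.snapshot("side")
ov(S,.03,"pics/s3.png",(245,175,375,295))
ov(ctrl.snapshot("top"),.03,"pics/t3.png",(230,190,380,300))
print(ctrl.get_obs()["force"],ctrl.get_obs()["moment"])
```

```text
[ 4.84705451 -5.63828939  1.04437125] [-1.8396148  -1.68630905 -0.02198088]
```

View pics/s3.png

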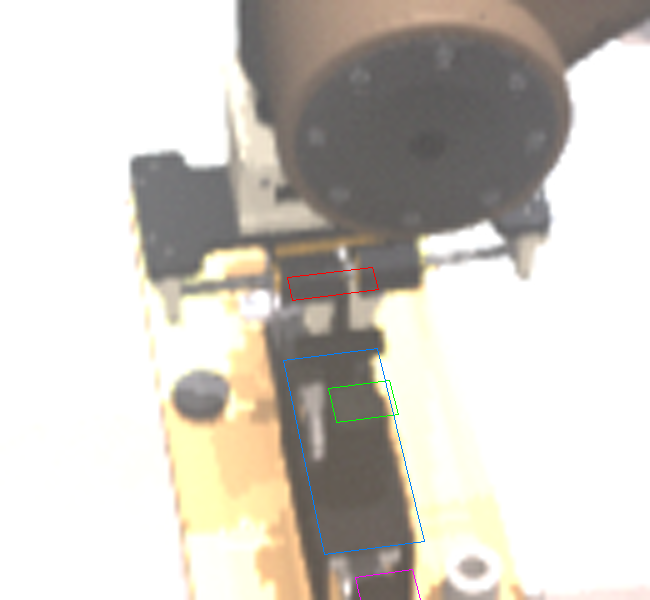

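View pics/t3.png

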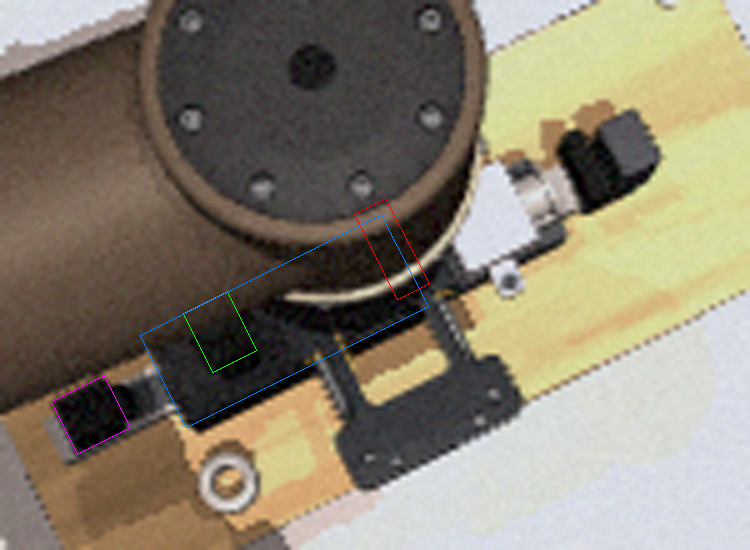

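Emit:
{"api": "carry_out", "payload": {"moves": "0 -0.002 0 0 0 0 0;0 -0.004 0 0 0 0 0;0 -0.004 0 0 0 0 0"}}

```text
clock: 7.3
tool_pos: [0.5268, 0.0085, 0.3018]
orientation: [-180.0, -0.2, -64.2]
force: [12.5, -17.7, -4.8]
opening: 0.0007
```

Emit:
{"api": "carry_out", "payload": {"moves": "0 0.02 0 0 0 0 0;0 0.04 0 0 0 0 0;0 0.049 0 0 0 0 0;0 0.049 0 0 0 0 0;0 0.049 0 0 0 0 0;0 0.04 0 0 0 0 0;0 0.034 0 0 0 0 0;0 0.03 0 0 0 0 0;0 0.026 0 0 0 0 0;0 0.023 0 0 0 0 0;0 0.02 0 0 0 0 0"}}

```text
clock: 8.4
tool_pos: [0.5343, -0.0076, 0.3028]
orientation: [-179.9, -0.1, -64.1]
force: [2.2, -6.9, 6.2]
opening: 0.0006
```

Emit:
{"api": "carry_out", "payload": {"moves": "0 -0.004 0 0 0 0 0;0 -0.008 0 0 0 0 0;0 -0.011 0 0 0 0 0;0 -0.014 0 0 0 0 0;0 -0.016 0 0 0 0 0;0 -0.016 0 0 0 0 0"}}

```text
clock: 9.0
tool_pos: [0.5272, 0.0069, 0.3022]
orientation: [-179.9, -0.1, -64.1]
force: [3.6, -7.0, -0.2]
opening: 0.0004
```

Run:
```python
from ov import *
T=ctrl.snapshot("top")
ov(T,.03,"pics/t4.png",(230,190,380,300))
for l in("jaw","bushing","carrier"):
  for x in ctrl.mark_of(T,l)[:1]:
    print(l,x["confidence"],(atz(T,x["at"],.077)[:2]-C)@u-.03)
```

```text
jaw 0.76 -0.11206165378947701
bushing 0.59 0.2943812802184933
carrier 0.7 -0.07233667721580003
```

View pics/t4.png

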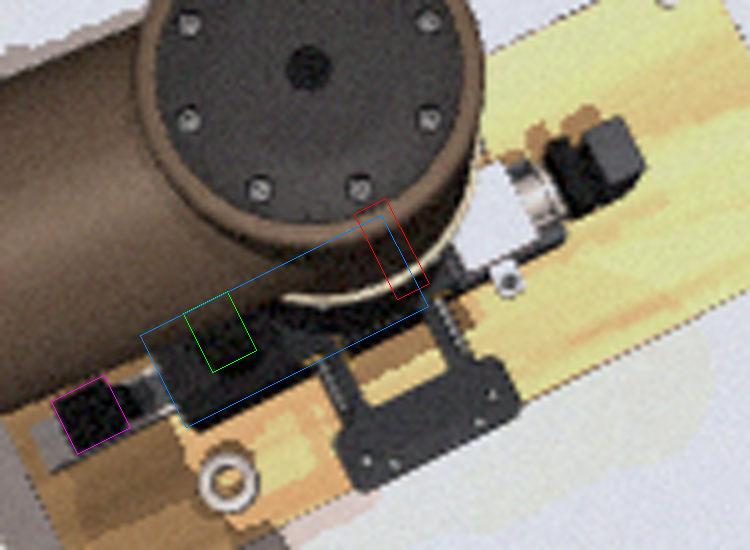

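Emit:
{"api": "carry_out", "payload": {"moves": "0 -0.001 0 0 0 0 0;0 -0.002 0 0 0 0 0;0 -0.002 0 0 0 0 0"}}

```text
clock: 9.5
tool_pos: [0.5267, 0.008, 0.3021]
orientation: [-180.0, -0.1, -64.1]
force: [6.8, -11.4, -1.9]
opening: 0.0008
```

Emit:
{"api": "carry_out", "payload": {"moves": "0 0.02 0 0 0 0 0;0 0.04 0 0 0 0 0;0 0.048 0 0 0 0 0;0 0.048 0 0 0 0 0;0 0.048 0 0 0 0 0;0 0.04 0 0 0 0 0;0 0.034 0 0 0 0 0;0 0.03 0 0 0 0 0;0 0.027 0 0 0 0 0;0 0.025 0 0 0 0 0;0 0.023 0 0 0 0 0"}}

```text
clock: 10.6
tool_pos: [0.5365, -0.012, 0.303]
orientation: [-179.9, -0.1, -64.1]
force: [1.8, -5.3, 4.0]
opening: 0.0005
```

Emit:
{"api": "carry_out", "payload": {"moves": "0 -0.003 0 0 0 0 0;0 -0.006 0 0 0 0 0;0 -0.009 0 0 0 0 0;0 -0.009 0 0 0 0 0"}}

```text
clock: 11.0
tool_pos: [0.5326, -0.0038, 0.303]
orientation: [-179.9, -0.1, -64.1]
force: [2.6, -6.7, 5.5]
opening: 0.0006
```

Now at command −50 (from the stand-off), not loaded yet.

Emit:
{"api": "carry_out", "payload": {"moves": "0 -0.003 0 0 0 0 0;0 -0.006 0 0 0 0 0;0 -0.008 0 0 0 0 0;0 -0.008 0 0 0 0 0"}}

```text
clock: 11.4
tool_pos: [0.5292, 0.0034, 0.3027]
orientation: [-179.9, -0.1, -64.1]
force: [3.8, -6.5, 3.6]
opening: 0.0007
```

Run:
```python
from ov import *
T=ctrl.snapshot("top")
ov(T,.03,"pics/t5.png",(230,190,380,300))
for l in("jaw","bushing","carrier"):
  for x in ctrl.mark_of(T,l)[:1]:
    print(l,x["confidence"],(atz(T,x["at"],.077)[:2]-C)@u-.03)
```

```text
jaw 0.81 -0.11195657112505364
bushing 0.61 -0.10678083096229753
carrier 0.76 -0.06620386585983894
```

View pics/t5.png

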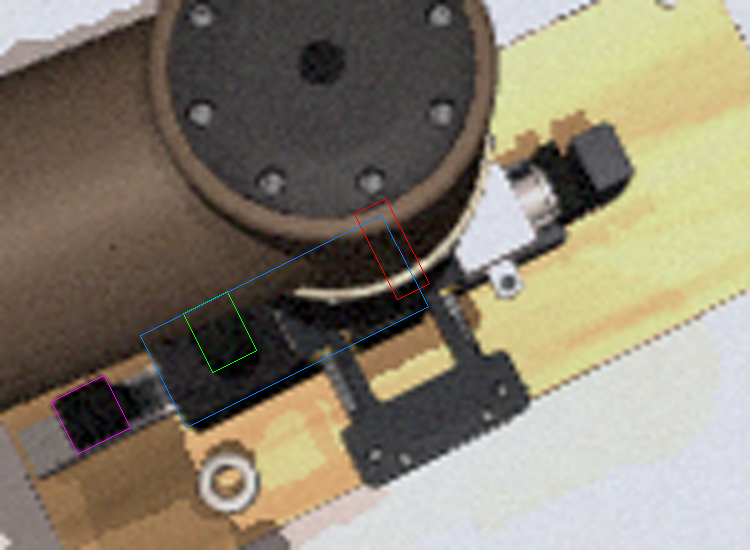

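Emit:
{"api": "carry_out", "payload": {"moves": "0 -0.002 0 0 0 0 0;0 -0.004 0 0 0 0 0;0 -0.006 0 0 0 0 0;0 -0.006 0 0 0 0 0"}}

```text
clock: 12.0
tool_pos: [0.5268, 0.0081, 0.3023]
orientation: [-179.9, -0.2, -64.1]
force: [7.3, -11.3, -1.6]
opening: 0.0004
```

Emit:
{"api": "carry_out", "payload": {"moves": "0 0.02 0 0 0 0 0;0 0.04 0 0 0 0 0;0 0.048 0 0 0 0 0;0 0.048 0 0 0 0 0;0 0.048 0 0 0 0 0;0 0.04 0 0 0 0 0;0 0.034 0 0 0 0 0;0 0.031 0 0 0 0 0;0 0.029 0 0 0 0 0;0 0.027 0 0 0 0 0"}}

```text
clock: 13.0
tool_pos: [0.5383, -0.0157, 0.303]
orientation: [-179.9, -0.1, -64.1]
force: [2.1, -8.6, 7.2]
opening: 0.0003
```

Emit:
{"api": "carry_out", "payload": {"moves": "0 -0.002 0 0 0 0 0;0 -0.004 0 0 0 0 0;0 -0.006 0 0 0 0 0;0 -0.008 0 0 0 0 0;0 -0.008 0 0 0 0 0"}}

```text
clock: 13.5
tool_pos: [0.5352, -0.0093, 0.3035]
orientation: [-179.9, -0.2, -64.1]
force: [3.8, -14.1, 7.4]
opening: 0.0005
```

Emit:
{"api": "carry_out", "payload": {"moves": "0 -0.001 0 0 0 0 0;0 -0.002 0 0 0 0 0;0 -0.003 0 0 0 0 0;0 -0.003 0 0 0 0 0"}}

```text
clock: 13.9
tool_pos: [0.5339, -0.0066, 0.3036]
orientation: [-179.9, -0.2, -64.1]
force: [3.4, -13.2, 8.0]
opening: 0.0003
```

```bash
cat > look.py <<'E'
from ov import *
def go(n):
  T=ctrl.snapshot("top")
  ov(T,.03,f"pics/{n}.png",(300,195,380,275))
  for l in("jaw","bushing","carrier"):
    for x in ctrl.mark_of(T,l)[:1]:
      print(l,x["confidence"],(atz(T,x["at"],.077)[:2]-C)@u-.03)
E
python3 -c "import look;look.go('t6')"
```

```text
jaw 0.78 -0.10591802430104016
bushing 0.4 -0.10749117369460359
carrier 0.68 -0.06246354018763685
```

View pics/t6.png

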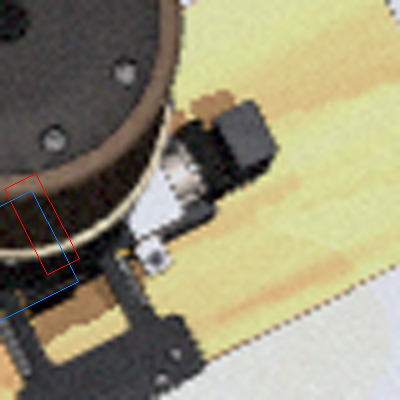

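Emit:
{"api": "carry_out", "payload": {"moves": "0 -0.001 0 0 0 0 0;0 -0.002 0 0 0 0 0;0 -0.003 0 0 0 0 0;0 -0.004 0 0 0 0 0;0 -0.004 0 0 0 0 0"}}

```text
clock: 14.6
tool_pos: [0.5321, -0.0031, 0.3036]
orientation: [-179.9, -0.2, -64.1]
force: [4.0, -14.1, 8.7]
opening: 0.0008
```

Emit:
{"api": "carry_out", "payload": {"moves": "0 -0.001 0 0 0 0 0;0 -0.002 0 0 0 0 0;0 -0.003 0 0 0 0 0;0 -0.004 0 0 0 0 0;0 -0.004 0 0 0 0 0"}}

```text
clock: 15.1
tool_pos: [0.5304, 0.0006, 0.3034]
orientation: [-179.9, -0.2, -64.1]
force: [3.6, -13.5, 7.8]
opening: 0.0003
```

Emit:
{"api": "carry_out", "payload": {"moves": "0 -0.001 0 0 0 0 0;0 -0.002 0 0 0 0 0;0 -0.003 0 0 0 0 0;0 -0.004 0 0 0 0 0;0 -0.004 0 0 0 0 0"}}

```text
clock: 15.6
tool_pos: [0.5286, 0.0042, 0.3032]
orientation: [-179.9, -0.2, -64.1]
force: [4.7, -13.1, 4.7]
opening: 0.0008
```

Emit:
{"api": "carry_out", "payload": {"moves": "0 -0.001 0 0 0 0 0;0 -0.002 0 0 0 0 0;0 -0.003 0 0 0 0 0;0 -0.004 0 0 0 0 0;0 -0.004 0 0 0 0 0"}}

```text
clock: 16.1
tool_pos: [0.5269, 0.0079, 0.3028]
orientation: [-179.9, -0.2, -64.1]
force: [6.5, -13.0, 2.5]
opening: 0.0005
```

Emit:
{"api": "carry_out", "payload": {"moves": "0 -0.001 0 0 0 0 0;0 -0.001 0 0 0 0 0"}}

```text
clock: 16.3
tool_pos: [0.5267, 0.0083, 0.3029]
orientation: [-179.9, -0.2, -64.1]
force: [8.6, -16.3, 0.9]
opening: 0.0004
```

```bash
python3 -c "import look;look.go('t7')"
```

```text
jaw 0.89 -0.0968096565956506
bushing 0.58 -0.0954525348935915
carrier 0.88 -0.06429746709366566
```

View pics/t7.png

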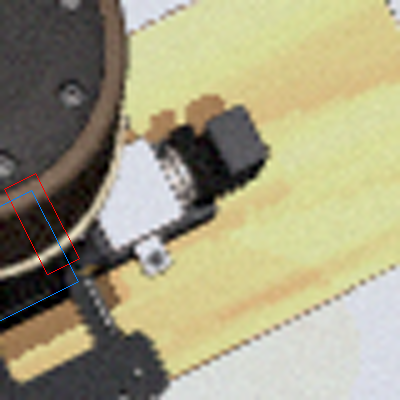

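Emit:
{"api": "carry_out", "payload": {"moves": "0 0.02 0 0 0 0 0;0 0.04 0 0 0 0 0;0 0.049 0 0 0 0 0;0 0.049 0 0 0 0 0;0 0.049 0 0 0 0 0;0 0.042 0 0 0 0 0;0 0.036 0 0 0 0 0;0 0.034 0 0 0 0 0;0 0.034 0 0 0 0 0"}}

```text
clock: 17.4
tool_pos: [0.5408, -0.021, 0.3027]
orientation: [-179.9, -0.1, -64.1]
force: [1.9, -7.7, 3.8]
opening: 0.0005
```

Emit:
{"api": "carry_out", "payload": {"moves": "0 -0.001 0 0 0 0 0;0 -0.002 0 0 0 0 0;0 -0.002 0 0 0 0 0"}}

```text
clock: 17.7
tool_pos: [0.5401, -0.0196, 0.3029]
orientation: [-179.9, -0.1, -64.1]
force: [2.9, -9.7, 4.8]
opening: 0.0004
```

Emit:
{"api": "carry_out", "payload": {"moves": "0 -0.001 0 0 0 0 0;0 -0.002 0 0 0 0 0;0 -0.002 0 0 0 0 0"}}

```text
clock: 18.0
tool_pos: [0.5393, -0.0181, 0.3031]
orientation: [-179.9, -0.2, -64.1]
force: [2.5, -11.1, 6.3]
opening: 0.0004
```

Emit:
{"api": "carry_out", "payload": {"moves": "0 -0.001 0 0 0 0 0;0 -0.002 0 0 0 0 0;0 -0.002 0 0 0 0 0"}}

```text
clock: 18.3
tool_pos: [0.5386, -0.0165, 0.3033]
orientation: [-179.9, -0.2, -64.1]
force: [3.1, -13.0, 6.1]
opening: 0.0005
```

Emit:
{"api": "carry_out", "payload": {"moves": "0 -0.001 0 0 0 0 0;0 -0.002 0 0 0 0 0;0 -0.002 0 0 0 0 0"}}

```text
clock: 18.6
tool_pos: [0.5378, -0.0149, 0.3034]
orientation: [-179.9, -0.2, -64.1]
force: [3.9, -13.9, 6.6]
opening: 0.0006
```

Emit:
{"api": "carry_out", "payload": {"moves": "0 -0.001 0 0 0 0 0;0 -0.002 0 0 0 0 0;0 -0.002 0 0 0 0 0"}}

```text
clock: 18.9
tool_pos: [0.537, -0.0131, 0.3035]
orientation: [-179.9, -0.2, -64.1]
force: [4.0, -14.4, 8.0]
opening: 0.0006
```

Emit:
{"api": "carry_out", "payload": {"moves": "0 -0.001 0 0 0 0 0;0 -0.002 0 0 0 0 0;0 -0.002 0 0 0 0 0"}}

```text
clock: 19.2
tool_pos: [0.5361, -0.0114, 0.3036]
orientation: [-179.9, -0.2, -64.1]
force: [2.9, -13.8, 9.0]
opening: 0.0004
```

Emit:
{"api": "carry_out", "payload": {"moves": "0 -0.001 0 0 0 0 0;0 -0.002 0 0 0 0 0;0 -0.002 0 0 0 0 0"}}

```text
clock: 19.5
tool_pos: [0.5352, -0.0096, 0.3037]
orientation: [-179.9, -0.2, -64.1]
force: [2.8, -14.1, 10.2]
opening: 0.0004
```

Emit:
{"api": "carry_out", "payload": {"moves": "0 -0.001 0 0 0 0 0;0 -0.002 0 0 0 0 0;0 -0.002 0 0 0 0 0"}}

```text
clock: 19.8
tool_pos: [0.5344, -0.0077, 0.3038]
orientation: [-179.9, -0.2, -64.1]
force: [3.0, -14.3, 10.0]
opening: 0.0005
```

Emit:
{"api": "carry_out", "payload": {"moves": "0 -0.001 0 0 0 0 0;0 -0.002 0 0 0 0 0;0 -0.002 0 0 0 0 0"}}

```text
clock: 20.1
tool_pos: [0.5335, -0.0059, 0.3038]
orientation: [-179.9, -0.2, -64.1]
force: [3.4, -13.8, 10.6]
opening: 0.0006
```

Emit:
{"api": "carry_out", "payload": {"moves": "0 -0.001 0 0 0 0 0;0 -0.002 0 0 0 0 0;0 -0.002 0 0 0 0 0"}}

```text
clock: 20.4
tool_pos: [0.5326, -0.0041, 0.3038]
orientation: [-179.9, -0.2, -64.1]
force: [2.8, -14.0, 11.0]
opening: 0.0004
```

Emit:
{"api": "carry_out", "payload": {"moves": "0 -0.001 0 0 0 0 0;0 -0.002 0 0 0 0 0;0 -0.002 0 0 0 0 0"}}

```text
clock: 20.7
tool_pos: [0.5317, -0.0023, 0.3037]
orientation: [-179.9, -0.2, -64.1]
force: [2.3, -14.7, 11.0]
opening: -0.0001
```

Emit:
{"api": "carry_out", "payload": {"moves": "0 -0.001 0 0 0 0 0;0 -0.002 0 0 0 0 0;0 -0.002 0 0 0 0 0"}}

```text
clock: 21.0
tool_pos: [0.5309, -0.0005, 0.3037]
orientation: [-179.9, -0.2, -64.1]
force: [2.1, -14.1, 9.9]
opening: 0.0004
```

```bash
python3 -c "import look;look.go('t8')"
```

```text
jaw 0.73 -0.09428608212982517
bushing 0.46 -0.08926526229958553
carrier 0.47 -0.06763384816716844
```

View pics/t8.png

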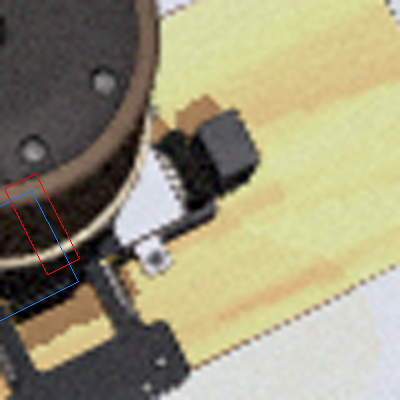

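Emit:
{"api": "carry_out", "payload": {"moves": "0 -0.001 0 0 0 0 0;0 -0.002 0 0 0 0 0;0 -0.002 0 0 0 0 0"}}

```text
clock: 21.5
tool_pos: [0.53, 0.0013, 0.3036]
orientation: [-179.9, -0.2, -64.1]
force: [3.2, -14.3, 9.2]
opening: 0.0002
```

Emit:
{"api": "carry_out", "payload": {"moves": "0 -0.001 0 0 0 0 0;0 -0.002 0 0 0 0 0;0 -0.002 0 0 0 0 0"}}

```text
clock: 21.8
tool_pos: [0.5291, 0.0031, 0.3035]
orientation: [-179.9, -0.2, -64.1]
force: [4.3, -14.2, 8.4]
opening: 0.0005
```

Emit:
{"api": "carry_out", "payload": {"moves": "0 -0.001 0 0 0 0 0;0 -0.002 0 0 0 0 0;0 -0.002 0 0 0 0 0"}}

```text
clock: 22.1
tool_pos: [0.5282, 0.005, 0.3033]
orientation: [-179.9, -0.2, -64.1]
force: [3.7, -13.3, 7.3]
opening: 0.0003
```

Emit:
{"api": "carry_out", "payload": {"moves": "0 -0.001 0 0 0 0 0;0 -0.002 0 0 0 0 0;0 -0.002 0 0 0 0 0"}}

```text
clock: 22.4
tool_pos: [0.5274, 0.0067, 0.3032]
orientation: [-179.9, -0.2, -64.1]
force: [4.9, -14.5, 6.1]
opening: 0.0002
```

Emit:
{"api": "carry_out", "payload": {"moves": "0 -0.001 0 0 0 0 0;0 -0.001 0 0 0 0 0"}}

```text
clock: 22.6
tool_pos: [0.527, 0.0075, 0.3031]
orientation: [-179.9, -0.2, -64.1]
force: [4.8, -14.9, 4.6]
opening: 0.0004
```

```bash
python3 -c "import look;look.go('t9')"
```

```text
jaw 0.98 -0.09510843270131368
carrier 0.57 -0.0664458387319605
```

View pics/t9.png

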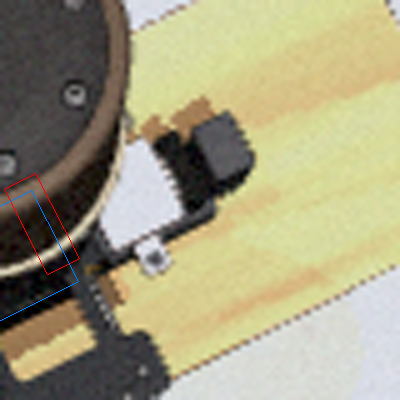

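Emit:
{"api": "carry_out", "payload": {"moves": "0 -0.001 0 0 0 0 0;0 -0.001 0 0 0 0 0"}}

```text
clock: 23.0
tool_pos: [0.5266, 0.0083, 0.3031]
orientation: [-179.9, -0.2, -64.1]
force: [6.7, -16.3, 3.9]
opening: 0.0004
```

Emit:
{"api": "carry_out", "payload": {"moves": "0 0.02 0 0 0 0 0;0 0.04 0 0 0 0 0;0 0.049 0 0 0 0 0;0 0.049 0 0 0 0 0;0 0.049 0 0 0 0 0;0 0.042 0 0 0 0 0;0 0.036 0 0 0 0 0;0 0.034 0 0 0 0 0;0 0.034 0 0 0 0 0"}}

```text
clock: 23.9
tool_pos: [0.5408, -0.0213, 0.3028]
orientation: [-179.9, -0.1, -64.1]
force: [3.0, -9.1, 3.8]
opening: 0.0002
```

```bash
python3 -c "import look;look.go('t10')"
```

```text
jaw 0.6 -0.09111562881456947
bushing 0.68 0.09193634588032495
carrier 0.47 -0.062327980443694454
```

View pics/t10.png

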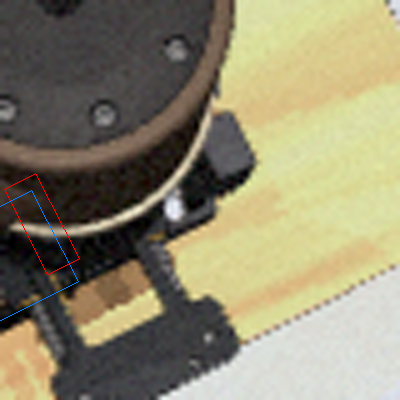

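Emit:
{"api": "carry_out", "payload": {"moves": "0 -0.001 0 0 0 0 0;0 -0.002 0 0 0 0 0;0 -0.002 0 0 0 0 0"}}

```text
clock: 24.4
tool_pos: [0.5402, -0.0199, 0.303]
orientation: [-179.9, -0.2, -64.1]
force: [3.9, -10.7, 5.0]
opening: 0.0002
```

Emit:
{"api": "carry_out", "payload": {"moves": "0 -0.001 0 0 0 0 0;0 -0.002 0 0 0 0 0;0 -0.002 0 0 0 0 0"}}

```text
clock: 24.7
tool_pos: [0.5394, -0.0184, 0.3032]
orientation: [-179.9, -0.2, -64.1]
force: [3.3, -14.5, 5.6]
opening: 0.0004
```

Emit:
{"api": "carry_out", "payload": {"moves": "0 -0.001 0 0 0 0 0;0 -0.001 0 0 0 0 0"}}

```text
clock: 24.9
tool_pos: [0.539, -0.0176, 0.3033]
orientation: [-179.9, -0.2, -64.1]
force: [4.5, -14.0, 5.7]
opening: 0.0004
```

Emit:
{"api": "carry_out", "payload": {"moves": "0 -0.001 0 0 0 0 0;0 -0.001 0 0 0 0 0"}}

```text
clock: 25.1
tool_pos: [0.5386, -0.0168, 0.3034]
orientation: [-179.9, -0.2, -64.1]
force: [4.4, -15.1, 6.2]
opening: 0.0005
```

Emit:
{"api": "carry_out", "payload": {"moves": "0 -0.001 0 0 0 0 0;0 -0.001 0 0 0 0 0"}}

```text
clock: 25.3
tool_pos: [0.5383, -0.016, 0.3034]
orientation: [-179.9, -0.2, -64.1]
force: [3.2, -16.0, 5.9]
opening: -0.0001
```

Emit:
{"api": "carry_out", "payload": {"moves": "0 -0.001 0 0 0 0 0;0 -0.001 0 0 0 0 0"}}

```text
clock: 25.5
tool_pos: [0.5379, -0.0152, 0.3035]
orientation: [-179.9, -0.2, -64.1]
force: [4.3, -15.9, 6.8]
opening: 0.0005
```

Emit:
{"api": "carry_out", "payload": {"moves": "0 -0.001 0 0 0 0 0;0 -0.001 0 0 0 0 0;0 -0.001 0 0 0 0 0"}}

```text
clock: 25.8
tool_pos: [0.5375, -0.0144, 0.3036]
orientation: [-179.9, -0.3, -64.1]
force: [4.8, -16.9, 7.4]
opening: 0.0003
```

Emit:
{"api": "carry_out", "payload": {"moves": "0 -0.001 0 0 0 0 0;0 -0.001 0 0 0 0 0;0 -0.001 0 0 0 0 0"}}

```text
clock: 26.1
tool_pos: [0.5371, -0.0136, 0.3036]
orientation: [-179.9, -0.3, -64.1]
force: [5.1, -18.3, 6.7]
opening: -0.0001
```

Emit:
{"api": "carry_out", "payload": {"moves": "0 -0.0005 0 0 0 0 0;0 -0.0005 0 0 0 0 0;0 -0.0005 0 0 0 0 0"}}

```text
clock: 26.4
tool_pos: [0.537, -0.0132, 0.3037]
orientation: [-179.9, -0.3, -64.1]
force: [4.7, -19.4, 8.1]
opening: 0.0003
```

```bash
python3 -c "
import look;look.go('t11')
o=look.ctrl.get_obs();print(o['force'])"
```

```text
jaw 0.86 -0.09116108747244583
carrier 0.61 -0.0694997539386383
[  5.18233744 -19.10894385   8.11130664]
```

View pics/t11.png

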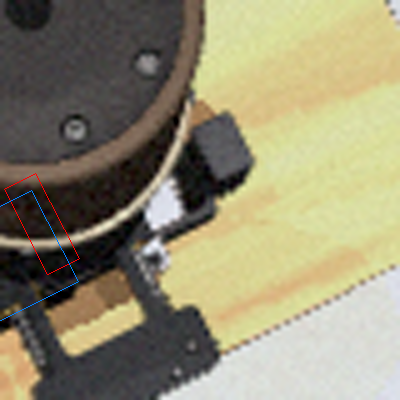

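Emit:
{"api": "carry_out", "payload": {"moves": "0 0.01 0 0 0 0 0;0 0.022 0 0 0 0 0;0 0.03 0 0 0 0 0;0 0.03 0 0 0 0 0;0 0.03 0 -0.05 0 0 0;0 0.03 0 -0.09 0 0 0;0 -0.02 0 -0.09 0 0 0;0 -0.07 0 -0.09 0 0 0;0 -0.12 0 -0.09 0 0 0;0 -0.1545 0 -0.09 0 0 0;0 -0.1545 0 -0.09 0 0 0;0 -0.1545 0 -0.09 0 0 0"}}

```text
clock: 27.8
tool_pos: [0.4682, 0.1283, 0.3918]
orientation: [-180.0, 0.0, -64.1]
force: [-0.3, 0.2, -0.6]
opening: 0.0003
```

```bash
python3 -c "
import look;look.go('t12')
from ov import *
ov(ctrl.snapshot('side'),.03,'pics/s12.png',(275,185,355,305))"
```

```text
jaw 0.75 -0.08961104697694022
carrier 0.76 -0.07248734873896809
```

View pics/t12.png

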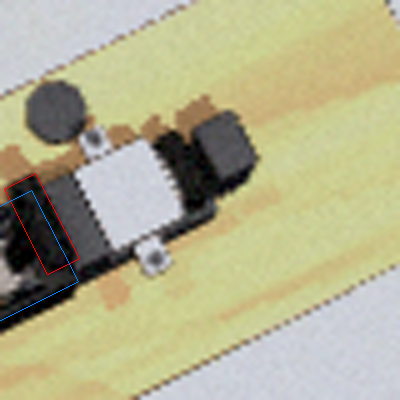

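View pics/s12.png

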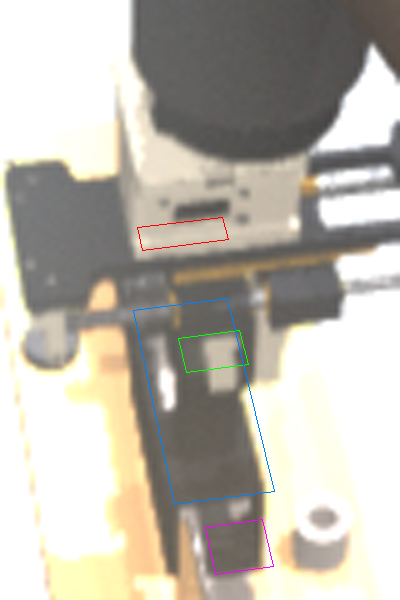

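Emit:
{"api": "carry_out", "payload": {"moves": "0 0 0 0.04 0 0 0;0 0 0 0.08 0 0 0;0 0 0 0.11 0 0 0;0 0 0 0.12 0 0 0;0 0 0 0.125 0 0 0;0 0 0 0.129 0 0 0;0 0 0 0.132 0 0 0;0 0 0 0.132 0 0 0"}}

```text
clock: 28.85
tool_pos: [0.4695, 0.1279, 0.2614]
orientation: [-179.8, 0.1, -64.2]
force: [-4.9, 2.1, 5.7]
opening: 0.0005
```

Emit:
{"api": "carry_out", "payload": {"moves": "0 0 0 0.002 0 0 0;0 0 0 0.004 0 0 0;0 0 0 0.005 0 0 0;0 0 0 0.005 0 0 0"}}

```text
clock: 29.25
tool_pos: [0.47, 0.1284, 0.2577]
orientation: [-179.7, 0.1, -64.2]
force: [-7.9, 5.4, 14.8]
opening: 0.0006
```

Emit:
{"api": "carry_out", "payload": {"moves": "0 0 0 0 0 0 0;0 0 0 0 0 0 0;0 0 0 0 0 0 0;0 0 0 0 0 0 0;0 0 0 0 0 0 0;0 0 0 0 0 0 0;0 0 0 0 0 0 0;0 0 0 0 0 0 0;0 0 0 0 0 0 0;0 0 0 0 0 0 0;0 0 0 0 0 0 0;0 0 0 0 0 0 0;0 0 0 0 0 0 0;0 0 0 0 0 0 0;0 0 0 0 0 0 0;0 0 0 0 0 0 0;0 0 0 0 0 0 0;0 0 0 0 0 0 0"}}

```text
clock: 31.05
tool_pos: [0.4699, 0.1283, 0.2577]
orientation: [-179.7, 0.1, -64.2]
force: [-6.8, 5.1, 14.6]
opening: 0.0005
```

```bash
python3 -c "
import look;look.go('t13')
from ov import *
ov(ctrl.snapshot('top'),.03,'pics/t13b.png',(230,190,380,300))"
```

```text
jaw 0.97 -0.14700857442779663
bushing 0.4 -0.06394699492851351
carrier 0.94 -0.06860406157538172
```

View pics/t13b.png

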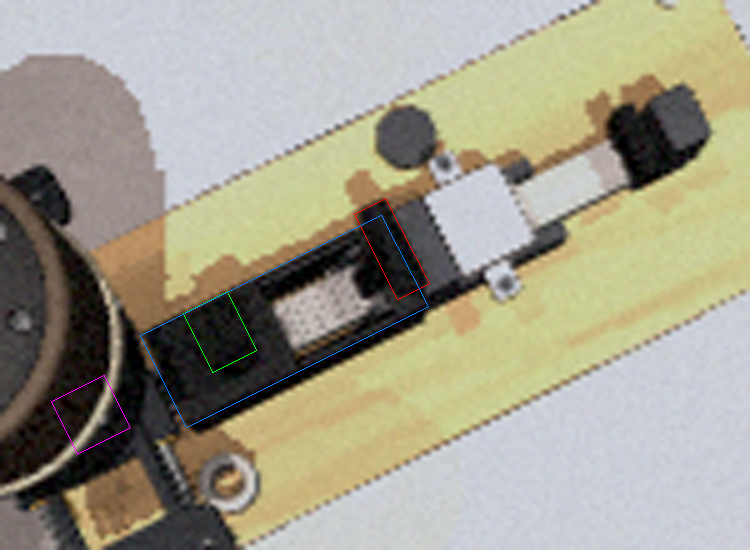

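Emit:
{"api": "carry_out", "payload": {"moves": "0 0 0 0 0 0 0;0 0 0 0 0 0 0;0 0 0 0 0 0 0;0 0 0 0 0 0 0;0 0 0 0 0 0 0;0 0 0 0 0 0 0;0 0 0 -0.01 0 0 0;0 0 0 -0.03 0 0 0;0 0 0 -0.07 0 0 0;0 0 0 -0.12 0 0 0;0 0 0 -0.12 0 0 0;0 0 0 -0.12 0 0 0"}}

```text
clock: 32.5
tool_pos: [0.4692, 0.1271, 0.3775]
orientation: [-179.7, 0.1, -64.2]
force: [0.5, 0.3, -0.6]
opening: 0.0006
```

```bash
python3 -c "
import look;look.go('t14')
from ov import *
S=ctrl.snapshot('side');T=ctrl.snapshot('top')
a=cv2.resize(S['image'][195:255,280:350,::-1],None,fx=8,fy=8)
b=cv2.resize(np.clip(T['image'][200:260,310:380,::-1]*1.4,0,255).astype('uint8'),None,fx=8,fy=8)
cv2.imwrite('pics/a14.png',a);cv2.imwrite('pics/b14.png',b)"
```

```text
jaw 0.96 -0.14950695185524782
bushing 0.43 -0.02049784420146672
carrier 0.61 -0.07521378656601645
```

View pics/a14.png

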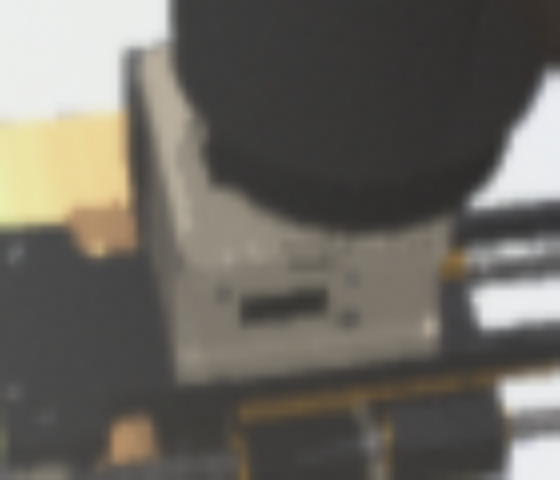

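View pics/b14.png

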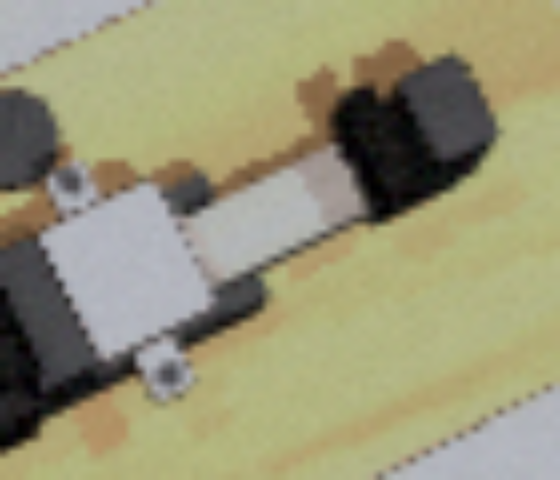

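Emit:
{"api": "carry_out", "payload": {"moves": "0 -0.04 0 0 0 0 0;0 -0.08 0 0 0 0 0;0 -0.12 0 0 0 0 0;0 -0.16 0 0 0 0 0;0 -0.2 0 0 0 0 0;0 -0.2 0 0 0 0 0;0 -0.2 0 0 0 0 0"}}

```text
clock: 33.5
tool_pos: [0.3815, 0.3079, 0.3739]
orientation: [179.9, -0.1, -64.1]
force: [-0.6, -0.9, -0.7]
opening: 0.0005
```

```bash
python3 -c "
from ov import *
S=ctrl.snapshot('side')
a=cv2.resize(S['image'][195:305,280:350,::-1],None,fx=5,fy=5,interpolation=cv2.INTER_CUBIC)
cv2.imwrite('pics/a15.png',a);print(ctrl.get_obs()['force'])"
```

```text
[ 0.73760174 -0.57496369  0.5781936 ]
```

View pics/a15.png

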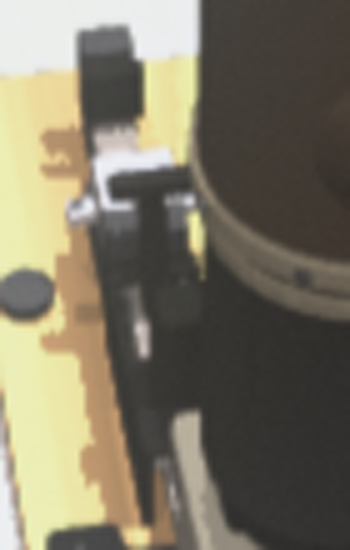

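```bash
python3 -c "
from plant import ctrl
print(ctrl.close_job())"
```

```text
the job is handed in; nothing more can be done
None
```

I pressed the bushing home with the trigger, ran the jaw back open with the release pad, and handed the job in at about 33.5 s. No verdict was reported.

- **Pressing:** It took four full pumps and part of a fifth. The trigger force held at about 14 N while the bushing slid. On the last pump it rose to about 19.5 N while the jaw stayed put, and I eased off there. The highest reading while the bushing was home was about 20 N, under the 24 N limit. An earlier push reached about 21 N against the trigger's end stop, before the jaw was loading the bushing.
- **Release:** I held the pad down for about 2.5 s. The jaw then measured at clamp x −149.5 mm, which is fully open to within measurement error. After I lifted off, the pictures show the trigger back at rest and the arm well clear, with wrist force near 0 N.
- **Less certain:**
  - The networks' bushing mark was unreliable once the bushing was in. That it is home rests on the trigger firming up with the jaw not moving, and on the top view, where only a strip about as thick as the flange shows in front of the carrier.
  - The arm hid the release pad in the last side picture, so I did not see it spring back.
  - I did not re-measure the bystanders. The sleeve and nut on the board look unmoved, and the arm came near nothing else.

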